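Nip up the shelf-post bracket nut

TASK

Take the ring spanner from the rubber mat, fit it over the big nut in the shelf-post bracket and tighten the nut clockwise in short swings between the bracket's side walls, lifting the spanner off and re-seating it for each new swing. Stop when the nut comes up hard and the spanner has gone firm, about 1 N m and certainly under 2, touching the nut with nothing but the spanner. Then lay the spanner gently back flat on the mat and leave everything else on the bench alone.

Things in the scene. Friction and masses are not known exactly. Their poses are not given: they have to be found in the camera images.
- spanner: Steel ring spanner, 210 mm long, 0.24-0.39 kg: a ring (52 mm across, 16 mm thick, straight-through hex opening 38.4 mm across flats) and a straight bar whose heavy round tail keeps it level when lying and balances it about the grip point. Origin: centre of the ring's underside; z up; the bar runs along -x; the opening's flats face x and every 60 deg.
- spanner_grip (a point): Grip point on the bar's centre line, 100 mm from the ring's centre and 23 mm above the ring's underside. The bar is 16 mm wide, 20 mm tall; pinch its width from above. The round tail, 32 mm wide, is 165 mm from the ring's centre and reaches down level with the ring's underside.
- nut (a joint): Nut angle, rad, growing clockwise seen from above. Starts 0.05 to 0.75, comes dead against a hard stop at 2.40. Turning drags a steady 0.2 N m (2 N at the grip point); it stays where left. On the stop, aim for 1 N m about the nut's axis (0.6 to 1.6 is fine, 2 is heaving). A tightly held bar passes about half of it as wrist moment: 5 N sideways at the grip point plus 0.5 N m. It builds fast: 0.5 N m per 0.015 rad of handle.
- nut_top (a point): Centre of the top of the greased (slippery) steel hex nut: 36 mm across flats, 18 mm high, top 8 mm tapered, with an 18 mm stud standing 8 mm above. x is square to a flat. The ring fits when spanner yaw = this yaw plus any multiple of 60 deg, with about 0.13 rad play either way; seated, its underside rests on a washer 18 mm below this point.
- bracket: Fixed dark steel channel, 116 mm wide, 90 mm high, open at its front (-x), green post (32 mm, 270 mm tall) behind. Origin: on the nut's axis at bench height; washer under the nut at 45 mm. Side walls, inside faces 52 mm either side of the axis, reach 40 mm ahead of it and stop the handle 0.79 rad either side of straight out (spanner yaw = bracket yaw).
- mat: Fixed black rubber mat, 270 x 120 x 4 mm. Origin: centre of its underside, x along its length, z up. The spanner starts on it, ring towards +x.
- small_wrench: Bystander: thin 150 mm open-ended wrench, too small for the nut; leave alone.
- spare_nut: Bystander: loose spare nut, 36 mm, 18 mm high.
- tape: Bystander: cardboard ring, 100 mm wide, 25 mm high.
- jar: Bystander: grey jar, 70 mm wide, 90 mm high.
- screwdriver: Bystander: 200 mm screwdriver.
- post_cap: Bystander: black plastic post cap, 36 mm wide, 20 mm high.
- carton: Bystander: small cardboard carton, 100 x 140 x 60 mm.
Not all that is in view belongs to the job. Several things look just like the spanner: the one meant starts farthest from the robot's base.

How it is judged:
On the way, in this order (a step that is already met when the one before it is completed fails the run):
1. the spanner's ring is seated over the nut (horizontal distance between spanner and nut_top below 0.004 m and z of spanner in the frame of bracket below 0.05 m and angle between spanner's own z axis and vertical below 0.12 rad), for 0.1 s.
2. the nut is at its stop and the spanner pulls firmly on it (0.5 N m, about 50 N of contact force) (value of joint nut above 2.34 rad and contact force between spanner and nut above 50 N), for 0.1 s.
At the end, for the whole second after the job is handed in: The nut sits at its stop (joint above 2.34), and the spanner lies released and at rest flat on the mat: underside 2 to 12 mm above the bench, tilt under 0.1 rad, ring centre and grip point both over the mat (value of joint nut above 2.34 rad and z of spanner in the frame of mat between 0.002 and 0.012 m and angle between spanner's own z axis and vertical below 0.1 rad and linear speed of spanner below 0.02 m/s and x of spanner in the frame of mat between -0.135 and 0.135 m and y of spanner in the frame of mat between -0.06 and 0.06 m and x of spanner_grip in the frame of mat between -0.135 and 0.135 m and y of spanner_grip in the frame of mat between -0.06 and 0.06 m); the robot touches nothing.
It fails at once if heaving: the spanner loads the nut with over 2 N m (1 N m is about 105 N of contact force) (contact force between spanner and nut above 220 N).
It fails at once if the nut is turned or shoved with the fingers (contact force between the fingers and nut above 3 N).
It fails at once if the spanner is dropped or slammed on the mat (contact force between spanner and mat above 90 N).
It fails at once if a bystander is moved more than 30 mm (distance of any of small_wrench, spare_nut, tape, jar, screwdriver, post_cap, carton from where it was at the start of the episode above 0.03 m).
It also fails if it takes over 69 s, if anything falls off the work surface, if the arm or the gripper's body presses on something with over 40 N, if the wrist force passes 120 N, or if a joint passes its speed limit or range.

ROBOT

A 7-joint arm with a two-finger parallel gripper is mounted at the origin on the work surface. World frame = base frame: x ahead of the robot, y to its left, z up, the work surface at z = 0. Lengths are in m, angles in rad, forces in N, time in s.
With the tool pointing down it reaches from about 0.425 to 0.875 m from the base axis. Payload 8.4 kg.
Tool frame: the origin (TCP) lies on the mounting face of the last link; the fingertips stand 182 mm ahead of it and the grasp point (between the pads) lies 164 mm ahead of it; z points along the fingers, y is the line along which they close (so a half turn about z gives the same grasp; the last joint's range is limited). The gripper opens to 87 mm and grips with 3 to 60 N. Pads are 19 mm wide; open, the fingers measure 117 mm over their backs; the gripper's body (75 mm by 190 mm) begins 51 mm behind the grasp point.
Start: joints at [-1.27, 0.333, 0.04, 1.465, -0.013, 1.343, -0.059], TCP at [0.253, 0.599, 0.405] pointing down, gripper open.
Joint ranges: [-2.58, 2.58], [-0.38, 2.09], [-1.3, 1.39], [0.25, 2.4], [-1.5, 4.64], [0.08, 2.09], [-2.65, 2.65]. Speed limits (rad/s): [2.22, 2.22, 2.79, 2.79, 3.14, 3.14, 3.14].

INTERFACE

Orientations are given as a unit quaternion [x, y, z, w].
In Python, from station import * gives the robot as it stands.
- The arm moves only by the shell command python3 -m inch 'ROWS' [FORCE]. ROWS is a JSON object of lists of equal length, an entry for each row: "xyz": the shift along the tool's x, y, z in mm, a list of three; "delta_rot": the turn, a rotation vector about the tool's x, y, z in rad, a list of three; "hand": the finger opening in mm, from 0 to 87. In form: {"xyz": [[tx, ty, tz], ...], "delta_rot": [[wx, wy, wz], ...], "hand": [hand, ...]}. A call has exactly 8 rows; each row shifts and turns the commanded pose from where the row before left it, along the tool's axes as they then stand; what a row does not reach is not made up. A row lasts 1/10 s, in which the tool goes at most 50 mm and 8.59 degrees, less where a joint would pass 70% of its speed; a pose out of reach is approached as far as the arm can. A call is refused whole if a number of a shift passes 50 or a number of a turn 0.15, either way. A call with a gripper value outside its range is refused whole. The fingers move at their own pace and stop on an object; FORCE is the grip in N (left out, the last holds). Time passes only in rows, so rows that do not move let the fingers close, or fill a call up. It gives the time, the measured TCP pose, the force, the opening and the grip force at its end, in the units of the state.
- state(): the state, without advancing time (a new reading comes with each control period).
- get_image(name): name is "scene" or "top" or "wrist"; returns the picture (480x640x3 uint8, blue, green, red); there is no depth.
- camera_params(name): a dict with "fovy" (degrees; the focal length in pixels is half the picture's height over the tangent of half this angle, whatever the lens; pixels are square), "cx", "cy" (the principal point, pixels), "extrinsics" (4x4, takes a point from world to camera coordinates). Camera axes: x right, y down, z forward; pixel columns grow to the right and rows downward; lengths in m; the calibration is good to about 2 mm. A picture is of the moment at which its call begins: read the wrist's pose just before it. camera_params takes no time and is no camera call; for the wrist camera it gives the pose at the moment of the call.
- job_done(): hands the job in; it is judged then, once.
The state is a dict: "clock": time; "qpos": joint angles; "qd": joint speeds; "tau": joint torques, N m; "tcp_pos": TCP position; "orientation": TCP orientation; "ft_force": force on the tool from outside, world axes, zero at the start; "torque": the same for the moment, N m; "opening": finger opening in m; "gripper_force": force on a finger pad.
Only numpy, scipy, OpenCV 4.12 (cv2) and the standard library are available. Lean on these libraries where they do the work, as an engineer would, in place of code of your own. Each camera call takes 0.05 s, during which the arm holds its last target. There are 200 camera calls.

## Working session

There is one attempt and no reset: what is moved stays moved. The work goes in short steps, Python scripts to look and compute and a shell command to move; the robot and the scene stay as the last step left them, time stands still between calls to the robot, and variables do not carry over. Pictures are saved under pics/ and viewed, at most 13 in all, crops included, and the job is handed in when it is done.

```bash
mkdir -p pics; ls
python3 - <<'E'
from station import *
import cv2,numpy as np
s=state();print(s)
for n in("scene","top"):
    im=get_image(n);cv2.imwrite(f"pics/{n}0.png",im);p=camera_params(n);print(n,p["fovy"],p["cx"],p["cy"],np.round(p["extrinsics"],4).tolist())
E
```

```text
pics
{'clock': 0.0, 'qpos': array([-1.27022074,  0.33389307,  0.03986953,  1.46625547, -0.01340509,
        1.34333169, -0.05851416]), 'qd': array([-1.79256199e-03,  4.91782355e-05, -6.11914562e-04,  2.57830151e-04,
        2.30932818e-04,  7.40075316e-05,  1.17820424e-03]), 'tau': array([-2.20034549e-04, -6.56342983e+01,  1.33526143e+00, -4.03801739e+01,
       -5.99356648e-02,  4.46431129e-02,  1.71033648e-04]), 'tcp_pos': array([0.25292369, 0.59857848, 0.40387825]), 'orientation': array([ 1.98573163e-01,  9.80085732e-01, -8.03292037e-04, -1.10172656e-04]), 'ft_force': array([-0.28989129,  0.31143955,  0.12744725]), 'torque': array([-0.04080791,  0.01359337,  0.04959848]), 'gripper_force': 0.0, 'opening': 0.08697022255610919}
scene 47.63310653450787 321.8887403050915 237.139421473871 [[0.6686, 0.7435, -0.0167, -0.3214], [0.4207, -0.3967, -0.8159, -0.1372], [-0.6132, 0.5384, -0.578, 1.466], [0.0, 0.0, 0.0, 1.0]]
top 49.543986914742675 318.6214121793079 237.68135278160383 [[0.0125, -0.9999, 0.0029, -0.0249], [-0.9908, -0.0128, -0.1345, 0.4667], [0.1345, -0.0012, -0.9909, 1.2718], [0.0, 0.0, 0.0, 1.0]]
```

View pics/top0.png

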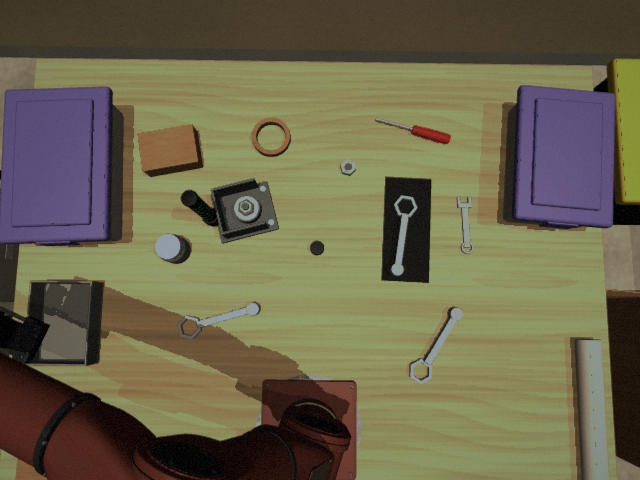

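View pics/scene0.png

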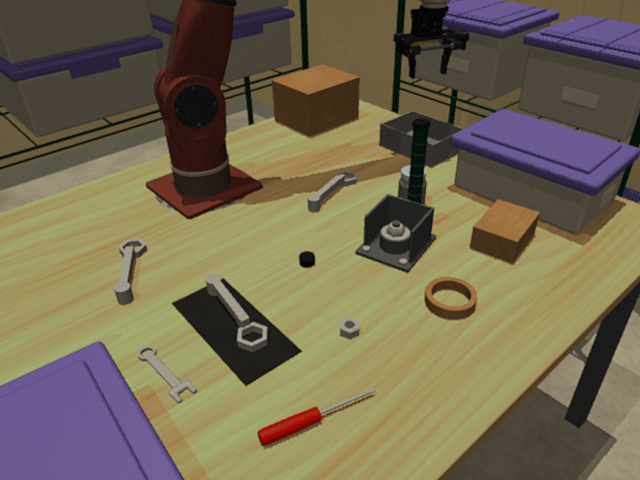

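The top view shows three lookalikes: one on the black mat (ring 405,206, tail 398,269), one loose at (190,327)-(252,309), and one at (420,370)-(456,314). The one on the mat is farthest from the base, at about (310,430), so I choose it. The bracket's nut is at (246,208), with the post at (195,203), so the opening faces right in the image.

```bash
cat > h.py <<'E'
from station import *
import cv2,numpy as np
from scipy.spatial.transform import Rotation as R
def cast(p,uv,z):
    f=240/np.tan(np.radians(p["fovy"])/2);E=np.array(p["extrinsics"]);c=-E[:3,:3].T@E[:3,3]
    d=E[:3,:3].T@np.array([(uv[0]-p["cx"])/f,(uv[1]-p["cy"])/f,1]);return c+d*(z-c[2])/d[2]
def proj(p,X):
    f=240/np.tan(np.radians(p["fovy"])/2);E=np.array(p["extrinsics"]);q=E[:3,:3]@np.array(X)+E[:3,3]
    return f*q[0]/q[2]+p["cx"],f*q[1]/q[2]+p["cy"]
def yaw(s): # tool x and y axes in world
    m=R.from_quat(s["orientation"]).as_matrix();return m
def delta(P,yawx):
    """shift (mm, tool axes) + turn about tool z (rad) to put the grasp point over P (TCP at P+164mm) with tool y at world angle yawx (mod pi)"""
    s=state();m=yaw(s);t=np.array(P)+[0,0,.164]-s["tcp_pos"]
    a=np.arctan2(m[1,1],m[0,1]);d=(yawx-a+np.pi/2)%np.pi-np.pi/2
    tilt=R.from_matrix(m).inv().apply([0,0,-1])
    return np.round(1000*m.T@t,1),"turn_z",round(-d,3),"tiltfix",np.round(np.cross([0,0,1],tilt),4),"q7",round(s["qpos"][6],2)
E
python3 - <<'E'
from h import *
p=camera_params("top");im=cv2.imread("pics/top0.png")
g=im[170:290,375:440].max(2);m=(g>90).astype(np.uint8);m[:, :12]*=(1);
n,l,st,c=cv2.connectedComponentsWithStats((im.max(2)>100).astype(np.uint8))
i=l[269,398];print("spanner",st[i],c[i]+0)
for nm,uv,z in[("ring",(405,206),.02),("tail",(398,269),.03),("nut",(246,208),.063),("post",(188,198),.27),("m1",(386,178),.004),("m2",(431,179),.004),("m3",(429,282),.004),("m4",(382,280),.004),("bolt1",(263,187),.005),("bolt2",(270,222),.005)]:
    print(nm,cast(p,uv,z).round(4))
w=camera_params("wrist");E=np.array(w["extrinsics"]);s=state();M=yaw(s);c=-E[:3,:3].T@E[:3,3]
print("cam in tool mm",(1000*M.T@(c-s["tcp_pos"])).round(1),(E[:3,:3]@M).round(3).tolist(),w["fovy"])
ring=cast(p,(405,206),.02);tail=cast(p,(398,269),.03);d=(tail-ring)[:2];a=np.arctan2(d[1],d[0]);g=ring[:2]+.1*d/np.linalg.norm(d)
print("grip",g,a,"delta",delta([*g,.13],a+np.pi/2),M.round(3).tolist())
cv2.imwrite("pics/crop0.png",cv2.resize(np.hstack([im[165:295,370:480],im[165:295,180:290]]),None,fx=3.5,fy=3.5,interpolation=cv2.INTER_CUBIC))
E
```

```text
spanner [391 195  26  80 590] [401.53559322 235.7779661 ]
ring [ 0.5529 -0.2383  0.02  ]
tail [ 0.391  -0.2176  0.03  ]
nut [0.5342 0.1608 0.063 ]
post [0.5137 0.2518 0.27  ]
m1 [ 0.6296 -0.1923  0.004 ]
m2 [ 0.6285 -0.3094  0.004 ]
m3 [ 0.3611 -0.2999  0.004 ]
m4 [ 0.3646 -0.1809  0.004 ]
bolt1 [0.6012 0.1267 0.005 ]
bolt2 [0.5096 0.1063 0.005 ]
cam in tool mm [67.2 -1.1 20. ] [[-0.001, 1.0, -0.0], [-0.97, -0.001, -0.243], [-0.243, 0.0, 0.97]] 68.46129662855638
grip [ 0.45373852 -0.22562622] 3.0144209215753666 delta (array([-505.8, -680.9,  111. ]), 'turn_z', np.float64(-0.273), 'tiltfix', array([-0.0015,  0.0001,  0.    ]), 'q7', np.float64(-0.06)) [[-0.921, 0.389, -0.0], [0.389, 0.921, -0.001], [-0.0, -0.001, -1.0]]
```

View pics/crop0.png

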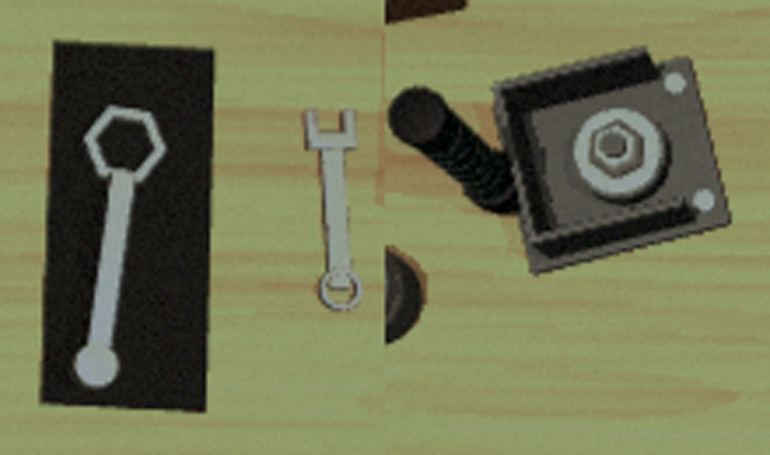

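The close crop confirms the choice: the steel spanner is on the black mat, with its ring at (125,142), tail at (97,366) and about -0.13 rad of yaw. The bracket opens to the right (world -y), with the nut at crop (617,148). I'll pass over the bracket first for a wrist view.

```bash
python3 -m inch '{"xyz":[[0,0,-45],[-10,-8,-45],[-28,-21,-10],[-30,-22,0],[-30,-22,0],[-30,-22,0],[-30,-22,0],[-30,-22,0]],"delta_rot":[[0,0,0],[0,0,0],[0,0,0],[0,0,0],[0,0,0],[0,0,0],[0,0,0],[0,0,0]],"hand":[87,87,87,87,87,87,87,87]}'
python3 -m inch '{"xyz":[[-30,-22,0],[-30,-22,0],[-30,-22,0],[-30,-22,0],[-30,-22,0],[-25,-20,0],[-15,-12,0],[0,0,0]],"delta_rot":[[0,0,0],[0,0,0],[0,0,0],[0,0,0],[0,0,0],[0,0,0],[0,0,0],[0,0,0]],"hand":[87,87,87,87,87,87,87,87]}'
python3 - <<'E'
from h import *
p=camera_params("wrist");im=get_image("wrist");cv2.imwrite("pics/w1.png",im);s=state()
import pickle;pickle.dump((p,s),open("w1.pkl","wb"));print(s["tcp_pos"],s["qpos"].round(2),proj(p,(.534,.161,.063)))
E
```

```text
clock: 0.9
tcp_pos: [0.3726, 0.396, 0.5045]
orientation: [0.199, 0.98, -0.0, -0.0]
ft_force: [0.2, -0.3, 0.4]
opening: 0.0868
gripper_force: 0.0
clock: 1.7
tcp_pos: [0.493, 0.1896, 0.5046]
orientation: [0.201, 0.98, -0.0, 0.0]
ft_force: [-0.4, 0.3, 0.2]
opening: 0.087
gripper_force: 0.0
[0.49220954 0.19155148 0.50455293] [-0.81  0.04  0.37  1.61 -0.01  1.49  0.73] (np.float64(323.06973495244165), np.float64(244.80292210265713))
```

View pics/w1.png

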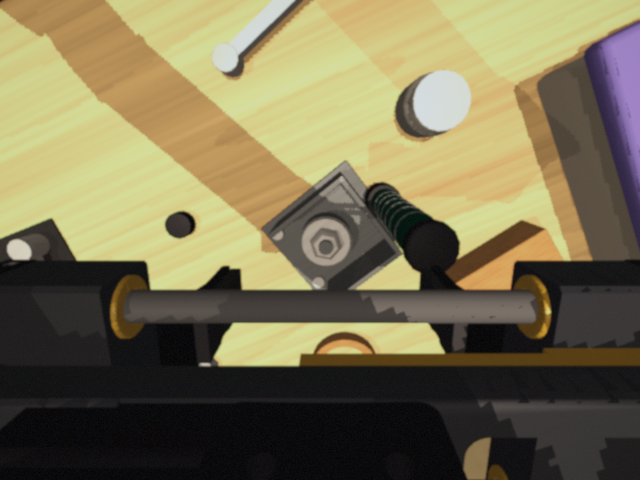

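The wrist view has the nut at (327,244), its washer around it and the post top at (430,245). The gripper hides everything below row 260. I'll get closer from the far side so I can measure the nut's angle.

```bash
python3 -m inch '{"xyz":[[-36,-4,0],[-36,-4,0],[-36,-4,10],[-36,-4,35],[0,0,40],[0,0,40],[0,0,30],[0,0,0]],"delta_rot":[[0,0,0],[0,0,0],[0,0,0],[0,0,0],[0,0,0],[0,0,0],[0,0,0],[0,0,0]],"hand":[87,87,87,87,87,87,87,87]}'
python3 - <<'E'
from h import *
import pickle
p=camera_params("wrist");im=get_image("wrist");cv2.imwrite("pics/w2.png",im);s=state()
pickle.dump((p,s),open("w2.pkl","wb"));print(s["tcp_pos"]);u,v=map(int,proj(p,(.534,.161,.063)));print(u,v)
c=im[max(0,v-70):v+70,u-90:u+90];cv2.imwrite("pics/w2c.png",cv2.resize(c,None,fx=4,fy=4,interpolation=cv2.INTER_CUBIC))
E
```

```text
clock: 2.55
tcp_pos: [0.6162, 0.1238, 0.3451]
orientation: [0.198, 0.98, -0.002, -0.004]
ft_force: [-0.5, 0.2, 0.7]
opening: 0.0871
gripper_force: 0.0
[0.61715475 0.12353194 0.34829302]
336 117
```

View pics/w2c.png

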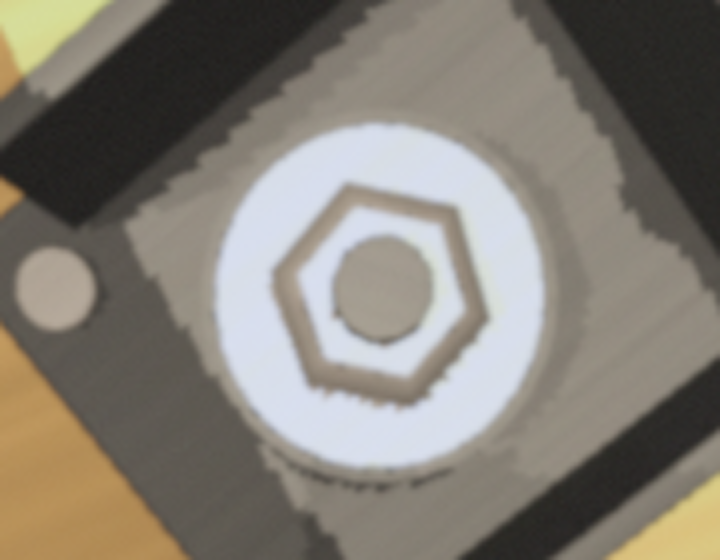

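The nut is clear at crop (382,287): the stud disc, the white top face and the brown taper with its hex corners, all on the white washer. I can measure all of it here.

Run:
```python
from h import *
import pickle
p,s=pickle.load(open("w2.pkl","rb"));im=cv2.imread("pics/w2.png")
x0,y0=336-90,117-70;c=cv2.resize(im[y0:187,x0:x0+180],None,fx=4,fy=4,interpolation=cv2.INTER_CUBIC)
f=lambda q:((q[0]+.5)/4-.5+x0,(q[1]+.5)/4-.5+y0)
b=(c.min(2)>185).astype(np.uint8)
cs,h=cv2.findContours(b,cv2.RETR_CCOMP,cv2.CHAIN_APPROX_NONE)
for k,ct in enumerate(cs):
    A=cv2.contourArea(ct)
    if A<3000: continue
    (ex,ey),ax,an=cv2.fitEllipse(ct)
    w=np.array([cast(p,f(q[0]),z)[:2] for q in ct for z in[.063]])
    print(k,A,"ctr",round(ex),round(ey),"mm diam",[round(float(cast(p,f((ex+ax[0]/2,ey)),z)[0]*0),3) for z in[.05]])
    for z in(.045,.055,.063,.071):
        w=np.array([cast(p,f(q[0]),z)[:2] for q in ct],np.float32)
        M=cv2.moments(w.reshape(-1,1,2)*1000);ctr=np.array([M["m10"],M["m01"]])/M["m00"]
        d=w*1000-ctr;r=np.hypot(*d.T);th=np.arctan2(d[:,1],d[:,0])
        ph=np.angle(np.sum((r-r.mean())*np.exp(6j*th)))/6  # corner direction
        print("  z",z,ctr.round(1),"rmin/mean/max",r.min().round(1),r.mean().round(1),r.max().round(1),"corner dir",ph.round(3),"flat mod60",round((ph+np.pi/6)%(np.pi/3),3))
# bracket edges from the top picture
```

```text
0 19911.5 ctr 381 291 mm diam [0.0]
  z 0.045 [535.1 164. ] rmin/mean/max 13.8 14.7 16.1 corner dir -0.077 flat mod60 0.446
  z 0.055 [535.8 163.4] rmin/mean/max 13.3 14.2 15.5 corner dir -0.077 flat mod60 0.446
  z 0.063 [536.3 163. ] rmin/mean/max 12.9 13.8 15.1 corner dir -0.077 flat mod60 0.446
  z 0.071 [536.9 162.6] rmin/mean/max 12.5 13.4 14.6 corner dir -0.077 flat mod60 0.446
1 9276.5 ctr 382 290 mm diam [0.0]
  z 0.045 [535.  164.3] rmin/mean/max 9.5 10.0 10.7 corner dir 0.502 flat mod60 1.026
  z 0.055 [535.6 163.7] rmin/mean/max 9.2 9.7 10.3 corner dir 0.502 flat mod60 1.026
  z 0.063 [536.2 163.3] rmin/mean/max 8.9 9.4 10.0 corner dir 0.502 flat mod60 1.026
  z 0.071 [536.7 162.8] rmin/mean/max 8.6 9.1 9.7 corner dir 0.502 flat mod60 1.026
2 87675.5 ctr 379 296 mm diam [0.0]
  z 0.045 [536.4 163. ] rmin/mean/max 30.6 30.9 31.2 corner dir -0.004 flat mod60 0.519
  z 0.055 [537.  162.5] rmin/mean/max 29.5 29.8 30.1 corner dir -0.004 flat mod60 0.519
  z 0.063 [537.5 162.1] rmin/mean/max 28.6 28.9 29.2 corner dir -0.004 flat mod60 0.519
  z 0.071 [538.  161.7] rmin/mean/max 27.7 28.0 28.3 corner dir -0.004 flat mod60 0.519
3 36498.0 ctr 380 296 mm diam [0.0]
  z 0.045 [536.1 163.4] rmin/mean/max 18.6 20.0 21.7 corner dir -0.071 flat mod60 0.452
  z 0.055 [536.7 162.9] rmin/mean/max 17.9 19.3 20.9 corner dir -0.071 flat mod60 0.452
  z 0.063 [537.2 162.5] rmin/mean/max 17.4 18.7 20.3 corner dir -0.071 flat mod60 0.452
  z 0.071 [537.7 162.1] rmin/mean/max 16.9 18.1 19.7 corner dir -0.071 flat mod60 0.452
```

```bash
Z='nope'
python3 -m inch '{"xyz":[[2,-48,0],[2,-48,0],[2,-48,0],[2,-48,0],[2,-48,0],[2,-48,0],[2,-48,0],[0,-48,0]],"delta_rot":[[0,0,0],[0,0,0],[0,0,0],[0,0,0],[0,0,0],[0,0,0],[0,0,0],[0,0,0]],"hand":[87,87,87,87,87,87,87,87]}'
python3 -m inch '{"xyz":[[0,0,0],[0,0,0],[0,0,0],[0,0,0],[0,0,0],[0,0,0],[0,0,0],[0,0,0]],"delta_rot":[[0,0,0.144],[0,0,0.144],[0,0,0.144],[0,0,0.144],[0,0,0.144],[0,0,0.144],[0,0,0.144],[0,0,0.144]],"hand":[87,87,87,87,87,87,87,87]}'
python3 -m inch '{"xyz":[[0,0,0],[0,0,0],[0,0,0],[0,0,0],[0,0,0],[0,0,0],[0,0,0],[0,0,0]],"delta_rot":[[0,0,0.144],[0,0,0.144],[0,0,0.144],[0,0,0.144],[0,0,0.144],[0,0,0.144],[0,0,0.144],[0,0,0.144]],"hand":[87,87,87,87,87,87,87,87]}'
python3 -m inch '{"xyz":[[0,0,0],[0,0,0],[0,0,0],[0,0,0],[0,0,0],[0,0,0],[0,0,0],[0,0,0]],"delta_rot":[[0,0,0.144],[0,0,0.144],[0,0,0.144],[0,0,0.144],[0,0,0],[0,0,0],[0,0,0],[0,0,0]],"hand":[87,87,87,87,87,87,87,87]}'
python3 - <<'E'
from h import *
import pickle
p,s=pickle.load(open("w2.pkl","rb"));f=lambda q:((q[0]+.5)/4-.5+246,(q[1]+.5)/4-.5+47)
a,b=cast(p,f((0,225)),.005),cast(p,f((190,560)),.005);print("front edge dir",a,b,np.arctan2(*(b-a)[1::-1]))
p=camera_params("wrist");im=get_image("wrist");cv2.imwrite("pics/w3.png",im);s=state()
pickle.dump((p,s),open("w3.pkl","wb"));print(s["tcp_pos"],s["qpos"].round(2),proj(p,(.5529,-.2383,.02)),proj(p,(.391,-.2176,.03)))
E
```

```text
clock: 3.4
tcp_pos: [0.4552, -0.2277, 0.3528]
orientation: [0.198, 0.98, 0.001, 0.002]
ft_force: [0.4, 0.2, 0.2]
opening: 0.087
gripper_force: 0.0
clock: 4.2
tcp_pos: [0.4565, -0.2261, 0.3525]
orientation: [0.702, 0.712, 0.001, 0.001]
ft_force: [0.3, -0.4, 0.3]
opening: 0.0873
gripper_force: 0.0
clock: 5.0
tcp_pos: [0.4565, -0.2261, 0.3524]
orientation: [0.977, 0.215, 0.002, 0.0]
ft_force: [-0.2, 0.5, -0.5]
opening: 0.087
gripper_force: 0.0
clock: 5.8
tcp_pos: [0.4557, -0.2262, 0.3504]
orientation: [0.998, -0.068, 0.0, -0.0]
ft_force: [-0.1, 0.5, 0.5]
opening: 0.0871
gripper_force: 0.0
front edge dir [0.48817393 0.09615625 0.005     ] [0.56908535 0.10436609 0.005     ] 0.1011210114973183
[ 0.4556863  -0.22618713  0.35024997] [-0.46  0.09  0.89  1.91 -0.08  1.17 -1.25] (np.float64(327.93541492984576), np.float64(107.35205103723112)) (np.float64(329.8258568743388), np.float64(294.97258471201366))
```

View pics/w3.png

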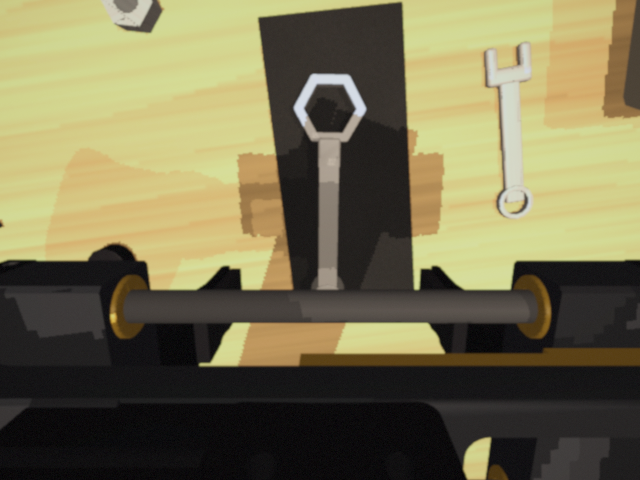

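The wrist view shows the spanner's ring at (330,107) and its bar running straight down the image at column 328. The small wrench is well clear at (510,130). Next I'll refine the ring centre and bracket yaw, then reach.

Run:
```python
from h import *
import pickle
p,s=pickle.load(open("w1.pkl","rb"))
a,b=cast(p,(263,230),.005),cast(p,(313,287),.005);print("front dir w1",np.arctan2(*(b-a)[1::-1]))
p,s=pickle.load(open("w2.pkl","rb"));im=cv2.imread("pics/w2.png")
g=cv2.Canny(im,60,150);L=cv2.HoughLinesP(g,1,np.pi/360,25,minLineLength=35,maxLineGap=4)
for l in L[:,0]:
    if l[1]<215 and l[3]<215 and 180<min(l[0],l[2]) and max(l[0],l[2])<480:
        for z in (.005,.09):
            A,B=cast(p,l[:2],z),cast(p,l[2:],z);t=np.arctan2(*(B-A)[1::-1])%(np.pi/2)
            print(l,z,round(t,3),end=" ")
        print()
p,s=pickle.load(open("w3.pkl","rb"));im=cv2.imread("pics/w3.png")
b=(im.min(2)>75).astype(np.uint8);b[:, :285]=0;b[:,375:]=0;b[260:]=0;b[:60]=0
cs,h=cv2.findContours(b,cv2.RETR_CCOMP,cv2.CHAIN_APPROX_NONE)
for k,c in enumerate(cs):
    if cv2.contourArea(c)>800:
        (x,y),ax,_=cv2.fitEllipse(c);print(k,cv2.contourArea(c),(x,y),ax,cast(p,(x,y),.02).round(4),cast(p,(x,y),.012).round(4),cv2.boundingRect(c),h[0][k])
for r in(160,200,240):
    xs=np.where(b[r])[0];print(r,xs.min(),xs.max(),cast(p,((xs.min()+xs.max())/2,r),.037).round(4))
cv2.imwrite("pics/m3.png",b*255)
```

```text
front dir w1 0.274460903860797
[395   1 472 117] 0.005 0.271 [395   1 472 117] 0.09 0.271 
[265 104 363  20] 0.005 0.264 [265 104 363  20] 0.09 0.264 
[348 213 471 118] 0.005 0.27 [348 213 471 118] 0.09 0.27 
[335 205 436 128] 0.005 0.258 [335 205 436 128] 0.09 0.258 
[240  88 340   1] 0.005 0.259 [240  88 340   1] 0.09 0.259 
[365  21 436 126] 0.005 0.262 [365  21 436 126] 0.09 0.262 
[236  79 325   1] 0.005 0.259 [236  79 325   1] 0.09 0.259 
[277 105 308 154] 0.005 0.167 [277 105 308 154] 0.09 0.167 
[364  20 436 127] 0.005 0.26 [364  20 436 127] 0.09 0.26 
[277 103 361  30] 0.005 0.273 [277 103 361  30] 0.09 0.273 
[362  30 389  69] 0.005 0.269 [362  30 389  69] 0.09 0.269 
[265 103 361  21] 0.005 0.262 [265 103 361  21] 0.09 0.262 
[243  86 292  43] 0.005 0.263 [243  86 292  43] 0.09 0.263 
[428  52 471 117] 0.005 0.269 [428  52 471 117] 0.09 0.269 
[344 198 435 128] 0.005 0.262 [344 198 435 128] 0.09 0.262 
[386 184 472 119] 0.005 0.26 [386 184 472 119] 0.09 0.26 
[234 114 294 189] 0.005 0.264 [234 114 294 189] 0.09 0.264 
1 6070.5 (328.9553527832031, 146.42868041992188) (63.898677825927734, 189.3582305908203) [ 0.5216 -0.2348  0.02  ] [ 0.5217 -0.2348  0.012 ] (293, 73, 74, 187) [-1  0  2 -1]
2 1812.0 (329.49212646484375, 108.511474609375) (46.959991455078125, 49.7535400390625) [ 0.5518 -0.2395  0.02  ] [ 0.5527 -0.2396  0.012 ] (304, 85, 52, 48) [-1 -1 -1  1]
160 318 339 [ 0.5109 -0.233   0.037 ]
200 319 338 [ 0.4786 -0.2286  0.037 ]
240 319 337 [ 0.4445 -0.2234  0.037 ]
```

Run:
```python
from h import *
print(delta([.4533,-.2248,.027],-.147-np.pi/2))
```

```text
(array([ -2.6,  -1. , 159.2]), 'turn_z', np.float64(0.01), 'tiltfix', array([-0.0001, -0.0003,  0.    ]), 'q7', np.float64(-1.25))
```

```bash
python3 -m inch '{"xyz":[[-2.5,-1,30],[0,0,40],[0,0,35],[0,0,25],[0,0,15],[0,0,9],[0,0,5],[0,0,0]],"delta_rot":[[0,0,0.01],[0,0,0],[0,0,0],[0,0,0],[0,0,0],[0,0,0],[0,0,0],[0,0,0]],"hand":[87,87,87,87,87,87,70,50]}' 20
python3 -m inch '{"xyz":[[0,0,0],[0,0,0],[0,0,0],[0,0,0],[0,0,0],[0,0,0],[0,0,0],[0,0,0]],"delta_rot":[[0,0,0],[0,0,0],[0,0,0],[0,0,0],[0,0,0],[0,0,0],[0,0,0],[0,0,0]],"hand":[30,20,10,5,0,0,0,0]}' 45
```

```text
clock: 6.65
tcp_pos: [0.4535, -0.225, 0.1913]
orientation: [0.997, -0.074, 0.0, 0.0]
ft_force: [-0.6, 0.1, 0.2]
opening: 0.0782
gripper_force: 0.0
clock: 7.45
tcp_pos: [0.4533, -0.2248, 0.191]
orientation: [0.997, -0.074, -0.0, -0.0]
ft_force: [-0.4, -0.1, 0.5]
opening: 0.0155
gripper_force: 45.0
```

Gripped at 16 mm. Now lift and measure where the ring sits in the hand.

```bash
python3 -m inch '{"xyz":[[0,0,-5],[0,0,-15],[0,0,-30],[0,0,-35],[0,0,-30],[0,0,-20],[0,0,0],[0,0,0]],"delta_rot":[[0,0,0],[0,0,0],[0,0,0],[0,0,0],[0,0,0],[0,0,0],[0,0,0],[0,0,0]],"hand":[0,0,0,0,0,0,0,0]}' 55
python3 - <<'E'
from h import *
import pickle
p=camera_params("wrist");im=get_image("wrist");cv2.imwrite("pics/w4.png",im);s=state()
pickle.dump((p,s),open("w4.pkl","wb"));print(s["tcp_pos"],s["ft_force"],s["torque"],s["opening"])
M=yaw(s);c=s["tcp_pos"]+M@[.1,0,.171];print([proj(p,s["tcp_pos"]+M@[.1,0,z]) for z in(.171,.187)])
cv2.imwrite("pics/w4c.png",im[:300,180:480])
E
```

```text
clock: 8.25
tcp_pos: [0.453, -0.2248, 0.326]
orientation: [0.997, -0.074, 0.0, -0.0]
ft_force: [0.2, -0.2, -4.7]
opening: 0.0152
gripper_force: 55.0
[ 0.45281448 -0.22459134  0.32524269] [ 0.15429496  0.27534363 -5.33107914] [-0.03070461  0.2008535  -0.01016405] 0.01574063534197472
[(np.float64(328.1866921393794), np.float64(56.46656873930297)), (np.float64(328.3954850726235), np.float64(65.84611027816624))]
```

View pics/w4c.png

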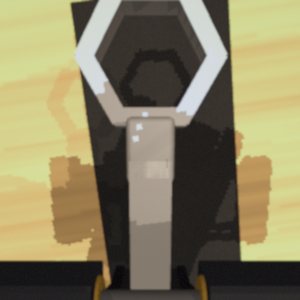

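The crop shows the ring from above, with its outer side corners at (75,55) and (228,58), i.e. about (255,55) and (408,58) in the full image. The bar hangs straight at full-image column 330. I'll take the ring's centre and yaw from its corners.

Run:
```python
from h import *
import pickle
p,s=pickle.load(open("w4.pkl","rb"));im=cv2.imread("pics/w4.png");M=yaw(s)
hsv=cv2.cvtColor(im,cv2.COLOR_BGR2HSV)
b=((hsv[...,1]<60)&(im.min(2)>85)).astype(np.uint8);b[250:]=0;b[:,:240]=0;b[:,420:]=0
cs,h=cv2.findContours(b,cv2.RETR_CCOMP,cv2.CHAIN_APPROX_NONE)
T=lambda uv,zt:M.T@(cast(p,uv,s["tcp_pos"][2]-zt)-s["tcp_pos"])*1000
for k,c in enumerate(cs):
    if cv2.contourArea(c)>1500:
        a=cv2.approxPolyDP(c,4,True)[:,0];print(cv2.contourArea(c));
        for q in a: print(q,T(q,.171).round(1))
for r in (150,180,210,240):
    xs=np.where(b[r])[0];print(r,xs.min(),xs.max(),T(((xs.min()+xs.max())/2,r),.154).round(1))
print(delta([.5364+.1*.782-.0,.163-.1*.623,.115+.0],0)[0])
```

```text
20612.0
[278   0] [119.6 -19.  170.9]
[254  58] [ 99.4 -29.2 170.9]
[290 121] [ 75.8 -15.7 170.9]
[307 126] [ 73.8  -8.8 170.9]
[310 249] [ 21.2  -8.3 171. ]
[350 249] [ 21.2   9.6 171. ]
[353 128] [ 73.   10.2 170.9]
[369 123] [ 75.   16.7 170.9]
[407  52] [101.6  30.9 170.9]
[382   0] [119.6  20.5 170.9]
8914.0
[302   0] [119.6  -9.9 170.9]
[360   2] [118.9  12.1 170.9]
[385  56] [100.1  22.3 170.9]
[357 106] [ 81.6  11.7 170.9]
[304 107] [ 81.2  -9.9 170.9]
[275  53] [101.2 -20.9 170.9]
150 307 353 [ 64.2   0.7 153.9]
180 308 352 [ 53.2   0.7 153.9]
210 309 351 [ 41.7   0.7 154. ]
240 310 350 [ 29.8   0.7 154. ]
[ 112.  -345.6   46.3]
```

```bash
python3 -m inch '{"xyz":[[12,-35,0],[15,-45,0],[15,-46,0],[15,-46,0],[15,-46,0],[15,-46,0],[15,-45,0],[11,-36,0]],"delta_rot":[[0,0,0],[0,0,0],[0,0,0],[0,0,0],[0,0,0],[0,0,0],[0,0,0],[0,0,0]],"hand":[0,0,0,0,0,0,0,0]}'
python3 -m inch '{"xyz":[[0,0,0],[0,0,0],[0,0,0],[0,0,0],[0,0,0],[0,0,0],[0,0,0],[0,0,0]],"delta_rot":[[0,0,-0.145],[0,0,-0.145],[0,0,-0.145],[0,0,-0.145],[0,0,-0.145],[0,0,-0.145],[0,0,-0.145],[0,0,-0.145]],"hand":[0,0,0,0,0,0,0,0]}'
python3 -m inch '{"xyz":[[0,0,0],[0,0,0],[0,0,0],[0,0,0],[0,0,0],[0,0,0],[0,0,0],[0,0,0]],"delta_rot":[[0,0,-0.145],[0,0,-0.145],[0,0,-0.145],[0,0,-0.145],[0,0,-0.145],[0,0,-0.145],[0,0,-0.145],[0,0,-0.145]],"hand":[0,0,0,0,0,0,0,0]}'
python3 -m inch '{"xyz":[[0,0,0],[0,0,0],[0,0,10],[0,0,15],[0,0,10],[0,0,0],[0,0,0],[0,0,0]],"delta_rot":[[0,0,-0.145],[0,0,-0.145],[0,0,0],[0,0,0],[0,0,0],[0,0,0],[0,0,0],[0,0,0]],"hand":[0,0,0,0,0,0,0,0]}'
python3 - <<'E'
from h import *
import pickle
p=camera_params("wrist");im=get_image("wrist");cv2.imwrite("pics/w5.png",im);s=state()
pickle.dump((p,s),open("w5.pkl","wb"));M=yaw(s);print(s["tcp_pos"],np.arctan2(M[1,0],M[0,0]),s["qpos"].round(2),s["torque"],s["ft_force"])
print(proj(p,(.5362,.1626,.071)),proj(p,(.5362,.1626,.063)))
cv2.imwrite("pics/w5c.png",cv2.resize(im[:200,230:430],None,fx=3,fy=3,interpolation=cv2.INTER_CUBIC))
E
```

```text
clock: 9.1
tcp_pos: [0.6163, 0.1029, 0.3235]
orientation: [0.997, -0.073, -0.002, 0.0]
ft_force: [-0.3, 0.1, -2.7]
opening: 0.0149
gripper_force: 55.0
clock: 9.9
tcp_pos: [0.6155, 0.0995, 0.3236]
orientation: [0.873, 0.487, -0.002, -0.0]
ft_force: [0.3, -0.2, -2.8]
opening: 0.0155
gripper_force: 55.0
clock: 10.7
tcp_pos: [0.6156, 0.0994, 0.3234]
orientation: [0.464, 0.886, -0.001, -0.001]
ft_force: [0.4, 0.0, -5.1]
opening: 0.0155
gripper_force: 55.0
clock: 11.5
tcp_pos: [0.6162, 0.0998, 0.2914]
orientation: [0.334, 0.943, 0.0, 0.0]
ft_force: [0.3, 0.1, -3.7]
opening: 0.0155
gripper_force: 55.0
[0.6162415  0.09976354 0.29160069] 2.4613380550199815 [-0.42  0.37  0.24  1.68 -0.09  1.11  0.73] [-0.05877296  0.0331315   0.0359191 ] [ 1.02235557  0.80609443 -4.66267824]
(np.float64(329.55490619378935), np.float64(79.96697971428776)) (np.float64(329.560826951965), np.float64(82.70454453831911))
```

View pics/w5c.png

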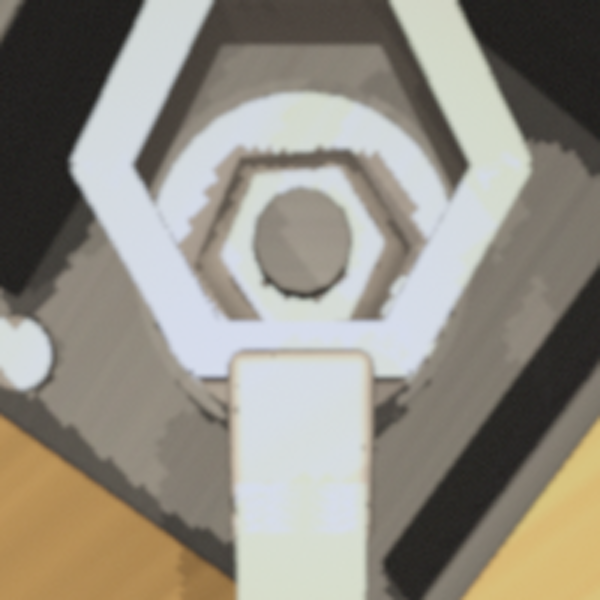

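The ring hex (inner corners at crop (135,165) and (470,165)) sits above the nut, with the stud at crop (302,240). The two are aligned to within about 5 deg. Next I'll compute the offset between ring and nut through this same camera.

Run:
```python
from h import *
import pickle
p,s=pickle.load(open("w5.pkl","rb"));M=yaw(s)
T=lambda q,zt:(M.T@(cast(p,((q[0]+.5)/3-.5+230,(q[1]+.5)/3-.5),zt)-s["tcp_pos"])*1000).round(1)
zr=s["tcp_pos"][2]-.171
for q in[(135,165),(470,165),(70,162),(530,162),(205,320),(397,320)]: print("ring",T(q,zr))
print("bar",T((302,480),s["tcp_pos"][2]-.154))
print("stud",T((302,240),.071),"nuttop corners",T((222,240),.063),T((385,240),.063))
im=cv2.imread("pics/w5.png");c=cv2.resize(im[:200,230:430],None,fx=3,fy=3,interpolation=cv2.INTER_CUBIC)
g=(c.min(2)>195).astype(np.uint8);g2=(g==0).astype(np.uint8);n,l,st,ce=cv2.connectedComponentsWithStats(g2);print("stud cc",st[l[240,302]],ce[l[240,302]],T(ce[l[240,302]],.071))
```

```text
ring [102.4 -23.  170.9]
ring [102.4  20.6 171. ]
ring [102.7 -31.5 170.9]
ring [102.7  28.3 171. ]
ring [ 83.4 -14.4 170.9]
ring [ 83.3  11.5 171. ]
bar [ 62.8  -1.3 154. ]
stud [102.   -1.3 220.5] nuttop corners [103.4 -15.9 228.5] [103.4  13.9 228.5]
stud cc [ 250  185  105  119 9676] [302.22354279 243.78389831] [101.4  -1.2 220.5]
```

The ring-to-nut offset is under 1 mm and the yaw is good, so I'll descend.

```bash
python3 -m inch '{"xyz":[[0,0,10],[0,0,12],[0,0,10],[0,0,8],[0,0,4],[0,0,4],[0,0,0],[0,0,0]],"delta_rot":[[0,0,0],[0,0,0],[0,0,0],[0,0,0],[0,0,0],[0,0,0],[0,0,0],[0,0,0]],"hand":[0,0,0,0,0,0,0,0]}'
python3 -m inch '{"xyz":[[0,0,2],[0,0,2],[0,0,2],[0,0,1],[0,0,0],[0,0,0],[0,0,0],[0,0,0]],"delta_rot":[[0,0,0],[0,0,0],[0,0,0],[0,0,0],[0,0,0],[0,0,0],[0,0,0],[0,0,0]],"hand":[0,0,0,0,0,0,0,0]}'
python3 -c "
from h import *
s=state();print(s['ft_force'].round(1),s['torque'].round(2),s['tcp_pos'].round(4))"
```

```text
clock: 12.35
tcp_pos: [0.6162, 0.0997, 0.2433]
orientation: [0.333, 0.943, 0.0, 0.0]
ft_force: [0.1, -0.3, -3.5]
opening: 0.0156
gripper_force: 55.0
clock: 13.15
tcp_pos: [0.6161, 0.0996, 0.2361]
orientation: [0.333, 0.943, 0.0, 0.0]
ft_force: [1.1, 0.2, -3.4]
opening: 0.0154
gripper_force: 55.0
[ 1.1  0.2 -3.4] [-0.01 -0.27 -0.08] [0.6161 0.0996 0.2361]
```

```bash
python3 -m inch '{"xyz":[[0,0,1],[0,0,1],[0,0,0],[0.1,-5,0],[0.1,-5,0],[0.1,-5,0],[0.1,-5,0],[0,0,0]],"delta_rot":[[0,0,0],[0,0,0],[0,0,0],[0,0,0.05],[0,0,0.05],[0,0,0.05],[0,0,0.05],[0,0,0]],"hand":[0,0,0,0,0,0,0,0]}'
python3 -c "
from h import *
s=state();M=yaw(s);print((M.T@s['ft_force']).round(1),s['torque'].round(2),s['tcp_pos'].round(4),np.arctan2(M[1,0],M[0,0]));print(1000*(M.T@(np.array([.5362,.1626,.071])-s['tcp_pos'])))"
```

```text
clock: 13.95
tcp_pos: [0.602, 0.085, 0.2342]
orientation: [0.426, 0.904, 0.0, 0.0]
ft_force: [2.2, -1.0, -4.2]
opening: 0.0154
gripper_force: 55.0
[-2.2  1.   4.2] [-0.14 -0.54 -0.11] [0.602  0.085  0.2342] 2.2603608190863267
[101.74293835  -1.43937348 163.12730594]
```

```bash
python3 -m inch '{"xyz":[[0.5,-10,0],[0.5,-10,0],[0.5,-10,0],[0.5,-10,0],[0.5,-10,0],[0.5,-10,0],[0.5,-10,0],[0,0,0]],"delta_rot":[[0,0,0.1],[0,0,0.1],[0,0,0.1],[0,0,0.1],[0,0,0.1],[0,0,0.1],[0,0,0.1],[0,0,0]],"hand":[0,0,0,0,0,0,0,0]}'
python3 -c "
from h import *
s=state();M=yaw(s);print((M.T@s['ft_force']).round(1),(M.T@s['torque']).round(2),s['tcp_pos'].round(4),np.arctan2(M[1,0],M[0,0]));print(1000*(M.T@(np.array([.5362,.1626,.071])-s['tcp_pos'])))"
python3 -m inch '{"xyz":[[0.5,-9,0],[0.5,-9,0],[0.5,-9,0],[0.5,-9,0],[0,0,0],[0,0,0],[0,0,0],[0,0,0]],"delta_rot":[[0,0,0.09],[0,0,0.09],[0,0,0.09],[0,0,0.09],[0,0,0],[0,0,0],[0,0,0],[0,0,0]],"hand":[0,0,0,0,0,0,0,0]}'
python3 -c "
from h import *
s=state();M=yaw(s);print((M.T@s['ft_force']).round(1),(M.T@s['torque']).round(2),s['tcp_pos'].round(4),np.arctan2(M[1,0],M[0,0]));print(1000*(M.T@(np.array([.5362,.1626,.071])-s['tcp_pos'])))"
```

```text
clock: 14.75
tcp_pos: [0.5367, 0.0623, 0.2341]
orientation: [0.71, 0.704, -0.0, -0.0]
ft_force: [1.9, -2.2, -3.1]
opening: 0.0154
gripper_force: 55.0
[-2.2  1.9  3.1] [-0.26 -0.64  0.13] [0.5367 0.0623 0.2341] 1.561478334046701
[100.3781752   -1.3226206  163.03554149]
clock: 15.55
tcp_pos: [0.5023, 0.069, 0.2338]
orientation: [0.824, 0.567, -0.001, 0.0]
ft_force: [-2.8, -4.9, -2.7]
opening: 0.0152
gripper_force: 55.0
[-5.6 -0.8  2.8] [ 0.21 -1.14 -0.13] [0.5023 0.069  0.2338] 1.205323897429322
[ 99.72343799  -1.64888683 162.71817253]
```

Swing 1 is done: the nut has turned about 1.2 rad under light drag. Now lift off, swing back about 60 deg and look.

```bash
python3 -m inch '{"xyz":[[-1,3,0],[-0.5,0,0],[0,0,-4],[0,0,-7],[0,0,-8],[0,0,-7],[0,0,0],[0.5,10,0]],"delta_rot":[[0,0,-0.03],[0,0,0],[0,0,0],[0,0,0],[0,0,0],[0,0,0],[0,0,0],[0,0,-0.1]],"hand":[0,0,0,0,0,0,0,0]}'
python3 -m inch '{"xyz":[[0.5,10,0],[0.5,10,0],[0.5,10,0],[0.5,10,0],[0.5,10,0],[0.5,10,0],[0.5,10,0],[0.5,10,0]],"delta_rot":[[0,0,-0.1],[0,0,-0.1],[0,0,-0.1],[0,0,-0.1],[0,0,-0.1],[0,0,-0.1],[0,0,-0.1],[0,0,-0.1]],"hand":[0,0,0,0,0,0,0,0]}'
python3 -m inch '{"xyz":[[0.5,10,-8],[0.2,7,-8],[0,0,-7],[0,0,0],[0,0,0],[0,0,0],[0,0,0],[0,0,0]],"delta_rot":[[0,0,-0.1],[0,0,-0.07],[0,0,0],[0,0,0],[0,0,0],[0,0,0],[0,0,0],[0,0,0]],"hand":[0,0,0,0,0,0,0,0]}'
python3 - <<'E'
from h import *
import pickle
p=camera_params("wrist");im=get_image("wrist");cv2.imwrite("pics/w6.png",im);s=state()
pickle.dump((p,s),open("w6.pkl","wb"));M=yaw(s);print(s["tcp_pos"],np.arctan2(M[1,0],M[0,0]))
print((M.T@(np.array([.5362,.1626,.071])-s['tcp_pos'])))
cv2.imwrite("pics/w6c.png",cv2.resize(im[:200,230:430],None,fx=3,fy=3,interpolation=cv2.INTER_CUBIC))
E
```

```text
clock: 16.35
tcp_pos: [0.5134, 0.0646, 0.2603]
orientation: [0.786, 0.618, 0.0, -0.0]
ft_force: [0.4, -0.1, -3.0]
opening: 0.0155
gripper_force: 55.0
clock: 17.15
tcp_pos: [0.5913, 0.0767, 0.2598]
orientation: [0.482, 0.876, -0.0, -0.0]
ft_force: [-0.1, 0.8, -3.0]
opening: 0.0154
gripper_force: 55.0
clock: 17.95
tcp_pos: [0.6044, 0.0868, 0.2827]
orientation: [0.408, 0.913, -0.0, -0.0]
ft_force: [-0.4, 0.5, -3.2]
opening: 0.0151
gripper_force: 55.0
[0.60446661 0.08686427 0.28281201] 2.301481204207335
[ 0.10192589 -0.00022218  0.21182923]
```

View pics/w6c.png

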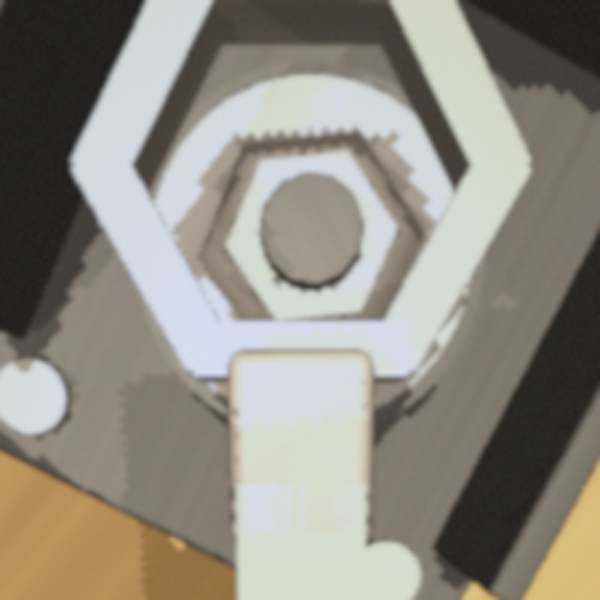

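The ring is now 18 mm above the nut. The stud is at crop (312,230), a little right of the ring axis at column 302, and the hex flats are nearly parallel to the ring's. I'll compute the correction.

Run:
```python
from h import *
import pickle
for w,st,nl,nr in(("w5",(302,240),(205,252),(425,247)),("w6",(312,230),(205,247),(420,240))):
    p,s=pickle.load(open(w+".pkl","rb"));M=yaw(s)
    T=lambda q,zt:(M.T@(cast(p,((q[0]+.5)/3-.5+230,(q[1]+.5)/3-.5),zt)-s["tcp_pos"])*1000)
    zr=s["tcp_pos"][2]-.171
    r=np.mean([T((135,165),zr),T((470,165),zr)],0);print(w,"ring",r.round(1),"nut-ring",(T(st,.071)-r).round(1))
    im=cv2.imread(f"pics/{w}.png");c=cv2.resize(im[:200,230:430],None,fx=3,fy=3,interpolation=cv2.INTER_CUBIC)
    a=T((245,160) if w=="w5" else (258,157),.063);
    g=cv2.Canny(cv2.GaussianBlur(c,(5,5),0),40,100)
    for l in (lambda L:[] if L is None else L[:,0])(cv2.HoughLinesP(g[100:325,195:430],1,np.pi/360,22,minLineLength=35,maxLineGap=5)):
        A,B=T((l[0]+195,l[1]+100),.06),T((l[2]+195,l[3]+100),.06);t=np.arctan2(*(B-A)[1::-1]);m=(t+np.pi/6)%(np.pi/3)-np.pi/6
        print(round(m,3),end=" ")
    print()
```

```text
w5 ring [102.4  -1.2 170.9] nut-ring [-0.3 -0.  49.6]
0.459 0.432 0.458 0.448 0.38 0.439 0.446 0.487 0.445 -0.39 
w6 ring [102.1  -1.4 171. ] nut-ring [-0.3  1.7 40.8]
-0.518 0.434 0.515 0.43 0.421 0.426 0.457 0.422 0.423 0.418
```

```bash
python3 -m inch '{"xyz":[[0,5.7,0],[0,0,8],[0,0,10],[0,0,10],[0,0,6],[0,0,5],[0,0,3],[0,0,0]],"delta_rot":[[0,0,-0.04],[0,0,0],[0,0,0],[0,0,0],[0,0,0],[0,0,0],[0,0,0],[0,0,0]],"hand":[0,0,0,0,0,0,0,0]}'
python3 -c "
from h import *
s=state();M=yaw(s);print((M.T@s['ft_force']).round(1),(M.T@s['torque']).round(2),s['tcp_pos'].round(4),np.arctan2(M[1,0],M[0,0]))"
python3 -m inch '{"xyz":[[0,0,2],[0,0,2],[0,0,1.5],[0,0,1],[0,0,0],[0,0,0],[0,0,0],[0,0,0]],"delta_rot":[[0,0,0],[0,0,0],[0,0,0],[0,0,0],[0,0,0],[0,0,0],[0,0,0],[0,0,0]],"hand":[0,0,0,0,0,0,0,0]}'
python3 -c "
from h import *
s=state();M=yaw(s);print((M.T@s['ft_force']).round(1),(M.T@s['torque']).round(2),s['tcp_pos'].round(4),np.arctan2(M[1,0],M[0,0]))"
```

```text
clock: 18.8
tcp_pos: [0.6088, 0.0907, 0.2406]
orientation: [0.389, 0.921, -0.0, -0.0]
ft_force: [-0.0, -0.3, -3.6]
opening: 0.0154
gripper_force: 55.0
[-0.2 -0.2  3.6] [0.07 0.02 0.01] [0.6088 0.0907 0.2406] 2.341668297144671
clock: 19.6
tcp_pos: [0.6089, 0.0907, 0.2346]
orientation: [0.389, 0.921, -0.0, 0.0]
ft_force: [-0.1, -0.2, -3.7]
opening: 0.0156
gripper_force: 55.0
[-0.1 -0.2  3.7] [ 0.04 -0.08  0.04] [0.6089 0.0907 0.2346] 2.3417405267581133
```

```bash
python3 -m inch '{"xyz":[[0.3,-10.1,0],[0.4,-10.1,0],[0.4,-10.1,0],[0.4,-10.1,0],[0.4,-10.1,0],[0.4,-10.1,0],[0.3,-10.1,0],[0,0,0]],"delta_rot":[[0,0,0.1],[0,0,0.1],[0,0,0.1],[0,0,0.1],[0,0,0.1],[0,0,0.1],[0,0,0.1],[0,0,0]],"hand":[0,0,0,0,0,0,0,0]}'
python3 -c "
from h import *
s=state();M=yaw(s);print((M.T@s['ft_force']).round(1),(M.T@s['torque']).round(2),s['tcp_pos'].round(4),np.arctan2(M[1,0],M[0,0]))
print(1000*(M.T@(np.array([.5362,.1626,.071])-s['tcp_pos'])))"
```

```text
clock: 20.4
tcp_pos: [0.5451, 0.0621, 0.2346]
orientation: [0.682, 0.731, 0.0, -0.0]
ft_force: [0.5, 2.3, -4.2]
opening: 0.0155
gripper_force: 55.0
[2.3 0.6 4.2] [0.08 0.42 0.01] [0.5451 0.0621 0.2346] 1.6404443694536595
[100.72689605  -1.8455977  163.68553689]
```

```bash
cat > q.py <<'E'
from h import *
s=state();M=yaw(s);F=M.T@s['ft_force'];t=M.T@s['torque']
print("F",F.round(1),"t",t.round(2),"yaw",np.arctan2(M[1,0],M[0,0]).round(4),"M_nut",round(.1*F[1]-t[2],2))
E
python3 -m inch '{"xyz":[[0.1,-4,0],[0.1,-4,0],[0.1,-3,0],[0,0,0],[0,0,0],[0,0,0],[0,0,0],[0,0,0]],"delta_rot":[[0,0,0.04],[0,0,0.04],[0,0,0.03],[0,0,0],[0,0,0],[0,0,0],[0,0,0],[0,0,0]],"hand":[0,0,0,0,0,0,0,0]}'|grep clock;python3 q.py
```

```text
clock: 21.2
F [ 5.4 -1.5  3.8] t [ 0.42  1.01 -0.26] yaw 1.5329 M_nut 0.11
```

```bash
python3 -m inch '{"xyz":[[0,-1,0],[0,-1,0],[0,-1,0],[0,0,0],[0,0,0],[0,0,0],[0,0,0],[0,0,0]],"delta_rot":[[0,0,0.01],[0,0,0.01],[0,0,0.01],[0,0,0],[0,0,0],[0,0,0],[0,0,0],[0,0,0]],"hand":[0,0,0,0,0,0,0,0]}'|grep clock;python3 q.py
```

```text
clock: 22.0
F [ 4.8 -1.9  4.7] t [ 0.42  1.02 -0.32] yaw 1.503 M_nut 0.13
```

```bash
python3 -m inch '{"xyz":[[0.3,-1.2,0],[0.3,-1.2,0],[0,-1.1,0],[0,0,0],[0,0,0],[0,0,0],[0,0,0],[0,0,0]],"delta_rot":[[0,0,0.01],[0,0,0.01],[0,0,0.01],[0,0,0],[0,0,0],[0,0,0],[0,0,0],[0,0,0]],"hand":[0,0,0,0,0,0,0,0]}'|grep clock;python3 q.py
```

```text
clock: 22.8
F [ 3.2 -1.3  4.1] t [ 0.17  0.7  -0.24] yaw 1.4717 M_nut 0.12
```

```bash
python3 -m inch '{"xyz":[[0.1,-1.1,0],[0.1,-1.1,0],[0,-1,0],[0,0,0],[0,0,0],[0,0,0],[0,0,0],[0,0,0]],"delta_rot":[[0,0,0.01],[0,0,0.01],[0,0,0.01],[0,0,0],[0,0,0],[0,0,0],[0,0,0],[0,0,0]],"hand":[0,0,0,0,0,0,0,0]}'|grep clock;python3 q.py
```

```text
clock: 23.6
F [ 1.5 -0.5  3.2] t [ 0.06  0.19 -0.15] yaw 1.4416 M_nut 0.1
```

```bash
python3 -m inch '{"xyz":[[0.1,-1.1,0],[0,-1.1,0],[0,-1,0],[0,0,0],[0,0,0],[0,0,0],[0,0,0],[0,0,0]],"delta_rot":[[0,0,0.01],[0,0,0.01],[0,0,0.01],[0,0,0],[0,0,0],[0,0,0],[0,0,0],[0,0,0]],"hand":[0,0,0,0,0,0,0,0]}'|grep clock;python3 q.py
```

```text
clock: 24.4
F [-1.5  0.6  2.4] t [-0.09 -0.32 -0.08] yaw 1.4116 M_nut 0.14
```

```bash
python3 -m inch '{"xyz":[[0,-1.1,0],[0,-1,0],[0,0,0],[0,0,0],[0,0,0],[0,0,0],[0,0,0],[0,0,0]],"delta_rot":[[0,0,0.01],[0,0,0.01],[0,0,0],[0,0,0],[0,0,0],[0,0,0],[0,0,0],[0,0,0]],"hand":[0,0,0,0,0,0,0,0]}'|grep clock;python3 q.py
```

```text
clock: 25.2
F [-3.4  0.9  1.3] t [-0.11 -0.75 -0.04] yaw 1.3917 M_nut 0.13
```

```bash
python3 -m inch '{"xyz":[[-0.3,-1,0],[-0.2,-1,0],[0,-0.5,0],[0,0,0],[0,0,0],[0,0,0],[0,0,0],[0,0,0]],"delta_rot":[[0,0,0.01],[0,0,0.01],[0,0,0.005],[0,0,0],[0,0,0],[0,0,0],[0,0,0],[0,0,0]],"hand":[0,0,0,0,0,0,0,0]}'|grep clock;python3 q.py
```

```text
clock: 26.0
F [1.1 0.5 3.6] t [-0.25  0.12 -0.11] yaw 1.367 M_nut 0.16
```

```bash
python3 -m inch '{"xyz":[[-0.1,-1,0],[0,-1,0],[0,-0.5,0],[0,0,0],[0,0,0],[0,0,0],[0,0,0],[0,0,0]],"delta_rot":[[0,0,0.01],[0,0,0.01],[0,0,0.005],[0,0,0],[0,0,0],[0,0,0],[0,0,0],[0,0,0]],"hand":[0,0,0,0,0,0,0,0]}'|grep clock;python3 q.py
```

```text
clock: 26.8
F [4.  3.8 4.5] t [-0.69  0.76 -0.18] yaw 1.342 M_nut 0.56
```

It's on the stop: the moment jumped to 0.56 N m. A little more now.

```bash
python3 -m inch '{"xyz":[[0.2,-0.7,0],[0,-0.7,0],[0,0,0],[0,0,0],[0,0,0],[0,0,0],[0,0,0],[0,0,0]],"delta_rot":[[0,0,0.007],[0,0,0.007],[0,0,0],[0,0,0],[0,0,0],[0,0,0],[0,0,0],[0,0,0]],"hand":[0,0,0,0,0,0,0,0]}'|grep clock;python3 q.py
```

```text
clock: 27.6
F [3.  3.9 4.4] t [-0.86  0.65 -0.2 ] yaw 1.3277 M_nut 0.6
```

```bash
python3 -m inch '{"xyz":[[0,-0.7,0],[0,-0.6,0],[0,0,0],[0,0,0],[0,0,0],[0,0,0],[0,0,0],[0,0,0]],"delta_rot":[[0,0,0.007],[0,0,0.006],[0,0,0],[0,0,0],[0,0,0],[0,0,0],[0,0,0],[0,0,0]],"hand":[0,0,0,0,0,0,0,0]}'|grep clock;python3 q.py
```

```text
clock: 28.4
F [3.6 4.8 4.8] t [-0.97  0.62 -0.3 ] yaw 1.3148 M_nut 0.78
```

```bash
python3 -m inch '{"xyz":[[0,-0.7,0],[0,0,0],[0,0,0],[0,0,0],[0,0,0],[0,0,0],[0,0,0],[0,0,0]],"delta_rot":[[0,0,0.008],[0,0,0],[0,0,0],[0,0,0],[0,0,0],[0,0,0],[0,0,0],[0,0,0]],"hand":[0,0,0,0,0,0,0,0]}'|grep clock;python3 q.py
```

```text
clock: 29.2
F [3.9 4.9 4.7] t [-1.    0.66 -0.3 ] yaw 1.3069 M_nut 0.79
```

```bash
python3 -m inch '{"xyz":[[0,-0.7,0],[0,-0.7,0],[0,0,0],[0,0,0],[0,0,0],[0,0,0],[0,0,0],[0,0,0]],"delta_rot":[[0,0,0.006],[0,0,0.006],[0,0,0],[0,0,0],[0,0,0],[0,0,0],[0,0,0],[0,0,0]],"hand":[0,0,0,0,0,0,0,0]}' 60|grep clock;python3 q.py
```

```text
clock: 30.0
F [3.3 4.9 5.3] t [-1.19  0.68 -0.4 ] yaw 1.2949 M_nut 0.9
```

The moment is about 0.9–1.0 N m, so it's firm. Back off to mid-play, lift and check the nut.

```bash
python3 -m inch '{"xyz":[[0,5,0],[0.2,5,0],[0.2,5,0],[0,0,0],[0,0,-4],[0,0,-6],[0,0,-7],[0,0,0]],"delta_rot":[[0,0,-0.05],[0,0,-0.05],[0,0,-0.05],[0,0,0],[0,0,0],[0,0,0],[0,0,0],[0,0,0]],"hand":[0,0,0,0,0,0,0,0]}'|grep -E "clock|force";python3 q.py
python3 -m inch '{"xyz":[[0,0,-8],[0,0,-10],[0,0,-10],[0,0,-5],[0,0,0],[0,0,0],[0,0,0],[0,0,0]],"delta_rot":[[0,0,0],[0,0,0],[0,0,0],[0,0,0],[0,0,0],[0,0,0],[0,0,0],[0,0,0]],"hand":[0,0,0,0,0,0,0,0]}'|grep -E "clock|pos"
python3 - <<'E'
from h import *
import pickle
p=camera_params("wrist");im=get_image("wrist");cv2.imwrite("pics/w7.png",im);s=state()
pickle.dump((p,s),open("w7.pkl","wb"));M=yaw(s);print(s["tcp_pos"],np.arctan2(M[1,0],M[0,0]))
T=lambda q,zt:(M.T@(cast(p,((q[0]+.5)/3-.5+230,(q[1]+.5)/3-.5),zt)-s["tcp_pos"])*1000)
c=cv2.resize(im[:200,230:430],None,fx=3,fy=3,interpolation=cv2.INTER_CUBIC);cv2.imwrite("pics/w7c.png",c)
g=cv2.Canny(cv2.GaussianBlur(c,(5,5),0),40,100)
for l in cv2.HoughLinesP(g[100:325,195:430],1,np.pi/360,22,minLineLength=35,maxLineGap=5)[:,0]:
    A,B=T((l[0]+195,l[1]+100),.06),T((l[2]+195,l[3]+100),.06);t=np.arctan2(*(B-A)[1::-1]);print(round((t+np.pi/6)%(np.pi/3)-np.pi/6,3),end=" ")
E
```

```text
clock: 30.8
ft_force: [-0.2, -0.5, -4.1]
gripper_force: 60.0
F [-0.5 -0.1  4.1] t [-0.   -0.07  0.03] yaw 1.4441 M_nut -0.04
clock: 31.6
tcp_pos: [0.525, 0.0627, 0.2841]
[0.52504746 0.06270729 0.28413682] 1.4447738981096125
-0.523 0.441 0.468 -0.523 0.46 0.454 0.443 0.416 0.432 0.523 0.401 0.418 -0.505
```

View pics/w7c.png

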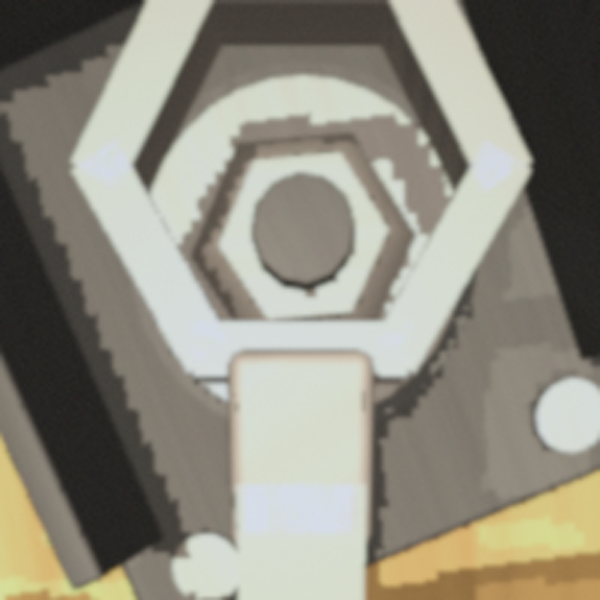

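The nut's flats are parallel to within 5 deg at crop (303,230), which gives a nut yaw of 1.533 against the 1.528 expected at the stop. The nut is at its stop. Now carry the spanner back to the mat.

```bash
python3 -m inch '{"xyz":[[0,0,-20],[0,0,-20],[-20,-2,0],[-37,-4,0],[-37,-4,0],[-37,-5,0],[-37,-5,0],[-37,-5,0]],"delta_rot":[[0,0,0],[0,0,0],[0,0,0],[0,0,0],[0,0,0],[0,0,0],[0,0,0],[0,0,0]],"hand":[0,0,0,0,0,0,0,0]}'|grep -E "clock|pos"
python3 -m inch '{"xyz":[[-37,-4,0],[-37,-4,0],[-15,-2,0],[0,0,0],[0,0,0],[0,0,0],[0,0,0],[0,0,0]],"delta_rot":[[0,0,0],[0,0,0],[0,0,0.144],[0,0,0.144],[0,0,0.144],[0,0,0.144],[0,0,0.144],[0,0,0.144]],"hand":[0,0,0,0,0,0,0,0]}'|grep -E "clock|pos"
python3 -m inch '{"xyz":[[0,0,0],[0,0,0],[0,0,0],[0,0,0],[0,0,0],[0,0,0],[0,0,0],[0,0,0]],"delta_rot":[[0,0,0.145],[0,0,0.145],[0,0,0.145],[0,0,0.145],[0,0,0.145],[0,0,0],[0,0,0],[0,0,0]],"hand":[0,0,0,0,0,0,0,0]}'|grep -E "clock|pos"
python3 -c "
from h import *
print(delta([.4533,-.2248,.027],-.147-np.pi/2))"; python3 q.py
```

```text
clock: 32.45
tcp_pos: [0.4739, -0.1389, 0.3245]
clock: 33.25
tcp_pos: [0.4534, -0.2245, 0.3244]
clock: 34.05
tcp_pos: [0.4535, -0.2245, 0.3245]
(array([-1.000e-01,  3.000e-01,  1.335e+02]), 'turn_z', np.float64(0.006), 'tiltfix', array([ 0.    ,  0.0001, -0.    ]), 'q7', np.float64(-1.24))
F [-1.  -0.2  3.4] t [-0.11 -0.15  0.03] yaw -0.1407 M_nut -0.05
```

```bash
python3 -m inch '{"xyz":[[0,0,20],[0,0,30],[0,0,30],[0,0,25],[0,0,14],[0,0,6],[0,0,4],[0,0,0]],"delta_rot":[[0,0,0],[0,0,0],[0,0,0],[0,0,0],[0,0,0],[0,0,0],[0,0,0],[0,0,0]],"hand":[0,0,0,0,0,0,0,0]}'|grep -E "clock|pos";python3 q.py
python3 -m inch '{"xyz":[[0,0,1],[0,0,1],[0,0,1],[0,0,1],[0,0,0],[0,0,0],[0,0,0],[0,0,0]],"delta_rot":[[0,0,0],[0,0,0],[0,0,0],[0,0,0],[0,0,0],[0,0,0],[0,0,0],[0,0,0]],"hand":[0,0,0,0,0,0,0,0]}'|grep -E "clock|pos";python3 q.py
```

```text
clock: 34.85
tcp_pos: [0.4538, -0.2247, 0.196]
F [ 1.2 -0.4  3.3] t [-0.06 -0.11 -0.04] yaw -0.1437 M_nut 0.0
clock: 35.65
tcp_pos: [0.4535, -0.2246, 0.1916]
F [ 0.2 -0.   3.7] t [-0.05 -0.15  0.  ] yaw -0.1442 M_nut -0.01
```

Next, 1 mm more at a time until the weight starts to transfer.

```bash
python3 -m inch '{"xyz":[[0,0,0.5],[0,0,0.5],[0,0,0],[0,0,0],[0,0,0],[0,0,0],[0,0,0],[0,0,0]],"delta_rot":[[0,0,0],[0,0,0],[0,0,0],[0,0,0],[0,0,0],[0,0,0],[0,0,0],[0,0,0]],"hand":[0,0,0,0,0,0,0,0]}'|grep -E "clock|pos";python3 q.py
```

```text
clock: 36.45
tcp_pos: [0.4536, -0.2247, 0.191]
F [-2.9 -1.3 -5.9] t [ 0.19 -0.86 -0.05] yaw -0.1443 M_nut -0.09
```

Touching down lightly, so I'll release and rise.

```bash
python3 -m inch '{"xyz":[[0,0,0],[0,0,0],[0,0,0],[0,0,0],[0,0,0],[0,0,0],[0,0,0],[0,0,0]],"delta_rot":[[0,0,0],[0,0,0],[0,0,0],[0,0,0],[0,0,0],[0,0,0],[0,0,0],[0,0,0]],"hand":[18,22,30,40,50,60,60,60]}' 20|grep -E "clock|open";python3 q.py
python3 -m inch '{"xyz":[[0,0,-5],[0,0,-15],[0,0,-30],[0,0,-40],[0,0,-40],[0,0,-25],[0,0,0],[0,0,0]],"delta_rot":[[0,0,0],[0,0,0],[0,0,0],[0,0,0],[0,0,0],[0,0,0],[0,0,0],[0,0,0]],"hand":[60,60,60,60,60,60,60,60]}'|grep -E "clock|pos|open"
python3 - <<'E'
from h import *
p=camera_params("wrist");im=get_image("wrist");cv2.imwrite("pics/w8.png",im)
b=(im.min(2)>75).astype(np.uint8);b[:, :285]=0;b[:,375:]=0;b[260:]=0;b[:60]=0
cs,h=cv2.findContours(b,cv2.RETR_CCOMP,cv2.CHAIN_APPROX_NONE)
for k,c in enumerate(cs):
    if cv2.contourArea(c)>800: (x,y),_,_=cv2.fitEllipse(c);print(x,y,cast(p,(x,y),.02).round(4),h[0][k][3])
for r in(160,200,240):
    xs=np.where(b[r])[0];print(r,xs.min(),xs.max())
E
```

```text
clock: 37.25
opening: 0.0575
F [-0.2  0.2 -0.1] t [-0.09 -0.17  0.01] yaw -0.1442 M_nut 0.01
clock: 38.05
tcp_pos: [0.4534, -0.2247, 0.3465]
opening: 0.0602
330.1114196777344 144.1708526611328 [ 0.5214 -0.235   0.02  ] -1
330.2249755859375 105.00914001464844 [ 0.5521 -0.2396  0.02  ] 2
160 319 341
200 321 340
240 321 339
```

View pics/w8.png

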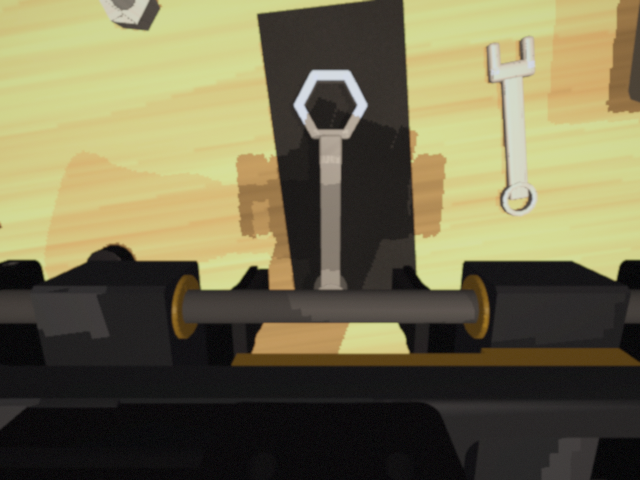

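The spanner lies flat on the mat, with its ring at (330,105) in the same place as at the start. The gripper is clear of it and the small wrench and spare nut haven't moved.

```bash
python3 -c "
from station import *
print(job_done())"
```

```text
the job is handed in; nothing more can be done
None
```

I tightened the nut to its stop at about 0.9–1.0 N m in two swings, laid the spanner back flat on the mat where it started, and handed the job in at about 38 s; no verdict came back.

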